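# Return three mixed-up jars to their work boards

## Robot

A 7-joint arm with a two-finger parallel gripper is mounted at the origin on a cart in front of the work surface, level with it; the furniture and walls round the work are solid. World frame = base frame: x ahead of the robot, y to its left, z up, the work surface at z = 0. Lengths are in mm, angles in rad, forces in N, time in s.
With the tool pointing down it reaches from about 350 to 900 mm from the base axis. Payload 19.9 kg.
Tool frame: the origin (TCP) lies midway between the tips of the shut fingers; the grasp point (between the pads) lies 19 mm behind it; z points along the fingers, y is the line along which they close (so a half turn about z gives the same grasp; the last joint's range is limited). The gripper opens to 94 mm and grips with 3 to 60 N. Pads are 16 mm wide; open, the fingers measure 119 mm over their backs; the gripper's body (75 mm by 177 mm) begins 78 mm behind the grasp point.
Start: joints at [-1.23, 0.417, -0.01, 1.614, 0.005, 1.111, -0.053], TCP at [232.858, 579.979, 205.425] pointing down, gripper open.
Joint ranges: [-2.81, 2.81], [-0.39, 2.02], [-1.27, 1.25], [0.06, 2.57], [-1.19, 4.33], [0.19, 2], [-2.82, 2.82]. Speed limits (rad/s): [1.89, 1.89, 2.39, 2.39, 3.01, 3.01, 3.01].

## Interface

Orientations are given as a unit quaternion [x, y, z, w].
In Python, from cell import status, read_camera, calibration, hand_in gives the robot as it stands.
- The arm moves only by the tool apply_moves, never from a script. Its argument "steps" is a list that holds one entry, the list of rows, each a list of 7 numbers: the shift along the tool's x, y, z in cm, then the turn, a rotation vector about the tool's x, y, z in degrees, then the opening in per cent of the stroke, from 0 (shut) to 100 (fully open). In form: [[[x, y, z, ax, ay, az, jaw], ...]]. A call has 1 to 12 rows; each row is the pose to reach, as a shift and turn from the pose commanded when the call began, along the tool's axes at that moment; what a row does not reach only later rows make up. A row lasts 1/10 s, in which the tool goes at most 50 mm and 8.59 degrees, less where a joint would pass 70% of its speed; a pose out of reach is approached as far as the arm can. A call with a gripper value outside its range is refused whole. The fingers move at their own pace and stop on an object; "newtons" is the grip in N (left out, the last holds). Time passes only in rows, so rows that repeat a pose let the fingers close. It gives the time, the measured TCP pose, the force, the opening and the grip force at its end, in the units of the state.
- status.read_state(): the state, without advancing time (a new reading comes with each control period).
- read_camera(name): name is "side" or "top"; returns (picture, depth): 384x512x3 uint8, red, green, blue; 384x512 float32, mm along the optical axis (not along the pixel's ray), 0 where there is no reading.
- calibration(name): a dict with "vertical_fov" (degrees; the focal length in pixels is half the picture's height over the tangent of half this angle, whatever the lens; pixels are square), "cx", "cy" (the principal point, pixels), "k1" (the pictures are not rectified: a ray, as slopes to the right and down, at radius r is drawn at 1 + k1 r^2 times it, then the intrinsics apply), "camera_from_world" (4x4, takes a point from world to camera coordinates). Camera axes: x right, y up, looking along -z (the intrinsics and any distortion apply to the point x, -y, -z); pixel columns grow to the right and rows downward; lengths in mm; the calibration is good to about 2 mm. A picture is of the moment at which its call begins. calibration takes no time and is no camera call.
- hand_in(): hands the job in; it is judged then, once.
The state is a dict: "t": time; "joint_positions": joint angles; "qvel": joint speeds; "joint_torque": joint torques, N m; "eef_pos": TCP position; "tool_rot": TCP orientation; "contact_force": force on the tool from outside, world axes, zero at the start; "moment": the same for the moment, N m; "opening": finger opening in mm; "grasp_force": force on a finger pad.
Only numpy, scipy, OpenCV 4.12 (cv2) and the standard library are available. Lean on these libraries where they do the work, as an engineer would, in place of code of your own. Each camera call takes 0.05 s, during which the arm holds its last target. There are 200 camera calls.

## Task

The oil bottle, the wax jar and the pumice jar each stand at the wrong work board. Move each into the round holder of the board where it is used - the oil bottle in front of the articulator, the wax jar in front of the spirit lamp, the pumice jar in front of the abrasive block - using the empty spare holder or another free spot on the way, and keep them upright all the time. At the end each stands flat inside its own holder, released, and the spare holder is empty.

Things in the scene. Friction and masses are not known exactly. Their poses are not given: they have to be found in the camera images.
- oil_bottle: Oil bottle: the slender one of the three containers, brown with a black cap, 38 mm across, 68 mm tall (body to 54 mm, cap above it), 0.05 to 0.1 kg. Loose. Origin: centre of its underside, z up.
- wax_jar: Wax jar: the lowest of the three containers, white with a dark red cap, 44 mm across, 50 mm tall (body to 40 mm, cap above it), 0.04 to 0.09 kg. Loose. Origin: centre of its underside, z up.
- pumice_jar: Pumice jar: the biggest of the three containers, white with a dark blue cap, 58 mm across, 70 mm tall (body to 56 mm, cap above it), 0.11 to 0.23 kg. Loose. Origin: centre of its underside, z up.
- articulator_board: Wooden board 142x85x6 mm (x -42 to 99) with the articulator (brass frame, two plaster jaws; 60 along x, 78 along y, top at z 63 mm) centred at x = 70 mm. Jar holder: round metal rim, inside 68, outside 76, 4 mm above the board; a jar stands in it on the board, 6 mm above the table. Origin: holder's centre, at table level; +x runs from holder to equipment, z up. Fixed.
- lamp_board: Wooden board 142x85x6 mm (x -42 to 99) with the spirit lamp (round blue-grey flask, brass neck; 64 across, top at z 76 mm) centred at x = 71 mm. Jar holder: round metal rim, inside 68, outside 76, 4 mm above the board; a jar stands in it on the board, 6 mm above the table. Origin: holder's centre, at table level; +x runs from holder to equipment, z up. Fixed.
- abrasive_board: Wooden board 142x85x6 mm (x -42 to 99) with the abrasive block (brown, black top; 41 along x, 66 along y, top at z 32 mm) centred at x = 70 mm. Jar holder: round metal rim, inside 68, outside 76, 4 mm above the board; a jar stands in it on the board, 6 mm above the table. Origin: holder's centre, at table level; +x runs from holder to equipment, z up. Fixed.
- spare_board: Spare: square wooden board 85x85x6 mm with a holder alone, no equipment, empty at the start. Jar holder: round metal rim, inside 68, outside 76, 4 mm above the board; a jar stands in it on the board, 6 mm above the table. Origin: holder's centre, at table level; +x roughly away from the robot, z up. Fixed.
- alu_case: Closed aluminium case standing behind the boards, always in the same place; not to be handled, an obstacle for the gripper on its way from board to board. Origin: near the middle of its underside, z up; it reaches from x -150 (front, with catches and handle) to +150, y -207 to +207, top at z 206 mm.
There are look-alikes about, which are no part of the job. Leave any green look-alike of the oil_bottle alone.

How it is judged (in metres and radians):
At the end, for the whole second after the job is handed in: Oil bottle in the articulator board's holder, wax jar in the lamp board's, pumice jar in the abrasive board's: each within 16 mm of the holder's centre, underside 3 to 8.5 mm above the table (standing on the board), upright within 0.08 rad, at rest (horizontal distance between oil_bottle and articulator_board below 0.016 m and z of oil_bottle in the frame of articulator_board between 0.003 and 0.0085 m and angle between each of oil_bottle, wax_jar, pumice_jar's own z axis and vertical below 0.08 rad and linear speed of each of oil_bottle, wax_jar, pumice_jar below 0.02 m/s and angular speed of each of oil_bottle, wax_jar, pumice_jar below 0.2 rad/s and horizontal distance between wax_jar and lamp_board below 0.016 m and z of wax_jar in the frame of lamp_board between 0.003 and 0.0085 m and horizontal distance between pumice_jar and abrasive_board below 0.016 m and z of pumice_jar in the frame of abrasive_board between 0.003 and 0.0085 m); the robot touches nothing.
It fails at once if a jar or bottle is tipped by more than 0.6 rad (angle between any of oil_bottle, wax_jar, pumice_jar's own z axis and vertical above 0.6 rad).
It also fails if it takes over 96 s, if anything falls off the work surface, if the arm or the gripper's body presses on something with over 40 N, if the wrist force passes 120 N, or if a joint passes its speed limit or range.

## Working session

There is one attempt and no reset: what is moved stays moved. The work goes in short steps, Python scripts to look and compute and a tool call to move; the robot and the scene stay as the last step left them, time stands still between calls to the robot, and variables do not carry over. Pictures are saved under pics/ and viewed, at most 14 in all, crops included, and the job is handed in when it is done.

Besides the shell and the picture viewer there is one more tool, called after ">>>" as name(argument=value, ...) on one line, values as JSON. apply_moves: Moves the arm, as the interface text tells. Its arguments: {"type":"object","properties":{"steps":{"type":"array"},"newtons":{"type":"number"}},"required":["steps"]}

```bash
mkdir -p pics; ls; cat > h.py <<'E'
import numpy as np, cv2
from cell import status, read_camera, calibration, hand_in
def world(name, depth):
    c=calibration(name); H,W=depth.shape; f=H/2/np.tan(np.radians(c["vertical_fov"])/2)
    v,u=np.mgrid[0:H,0:W].astype(float)
    p=np.stack([u,v],-1).reshape(-1,1,2)
    K=np.array([[f,0,c["cx"]],[0,f,c["cy"]],[0,0,1]])
    q=cv2.undistortPoints(p,K,np.array([c["k1"],0,0,0.])).reshape(H,W,2)
    P=np.stack([q[...,0]*depth,-q[...,1]*depth,-depth,np.ones_like(depth)],-1)
    return (P@np.linalg.inv(np.array(c["camera_from_world"])).T)[...,:3]
E
python3 - <<'E'
from h import *
for n in("top","side"):
    im,d=read_camera(n); np.savez(n+"0",im=im,d=d); cv2.imwrite(f"pics/{n}0.png",cv2.resize(im[...,::-1],(768,576),interpolation=cv2.INTER_CUBIC))
    print({k:(np.round(v,3).tolist() if not np.isscalar(v) else v) for k,v in calibration(n).items()})
print(status.read_state())
E
```

```text
pics
{'vertical_fov': 42.784460555147774, 'cx': 256.88871609351986, 'cy': 196.05729961941864, 'k1': 0.060956633830563475, 'camera_from_world': [[-0.01, -1.0, -0.009, 61.81], [0.993, -0.011, 0.12, -544.283], [-0.12, -0.008, 0.993, -1317.729], [0.0, 0.0, 0.0, 1.0]]}
{'vertical_fov': 49.61233270583461, 'cx': 257.8563556858798, 'cy': 189.48110070420773, 'k1': -0.1525250505511536, 'camera_from_world': [[-0.975, -0.223, 0.004, 539.961], [0.196, -0.85, 0.489, -84.137], [-0.105, 0.478, 0.872, -1046.562], [0.0, 0.0, 0.0, 1.0]]}
{'t': 0.1, 'joint_positions': array([-1.23051067,  0.41788675, -0.01028066,  1.61408077,  0.00472544,
        1.11067801, -0.05302069]), 'qvel': array([ 0.00128655, -0.00119604,  0.00024332, -0.002222  , -0.00230329,
        0.00152836,  0.00083784]), 'joint_torque': array([ 1.90944731e-03, -8.52576327e+01,  6.40747212e-01, -4.26693857e+01,
       -4.88549180e-02,  1.63776451e-02,  6.31128114e-05]), 'eef_pos': array([232.7730839 , 579.69716431, 204.91909131]), 'tool_rot': array([ 1.89746333e-01,  9.81833012e-01, -5.13693215e-04, -4.11508080e-05]), 'contact_force': array([-0.59219615,  0.05121864, -0.0247993 ]), 'moment': array([-0.05973284,  0.01772142, -0.04377279]), 'grasp_force': 0.0, 'opening': 94.05983071905152}
```

View pics/top0.png

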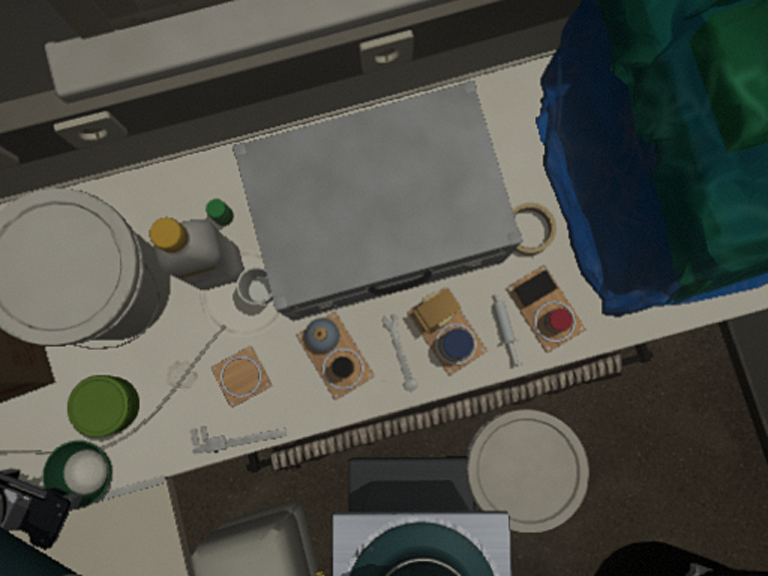

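View pics/side0.png

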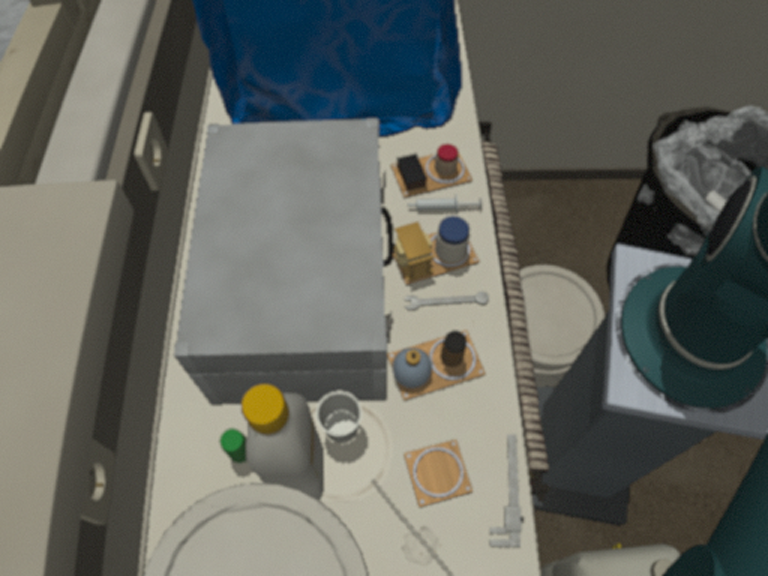

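The top view (768 px wide picture) shows these positions:
- Empty spare ring at (241,377).
- Oil bottle with black cap at (343,368), on the lamp board.
- Pumice jar with blue cap at (456,345), on the articulator board.
- Wax jar with red cap at (556,322), on the abrasive board.
- Green look-alike at (219,211), to be left alone.

The side view shows the same layout.

```bash
cat > m.py <<'E'
from h import *
from scipy.optimize import least_squares
def fitc(p,r):
    s=least_squares(lambda c:np.hypot(*(p-c).T)-r,p.mean(0),loss='soft_l1',f_scale=1.5); return s.x,np.median(abs(s.fun))
if __name__=="__main__":
    z=np.load("top0.npz"); im=z["im"]; W=world("top",z["d"]); hsv=cv2.cvtColor(im,cv2.COLOR_RGB2HSV)
    S=np.load("side0.npz"); WS=world("side",S["d"])
    for n,(u,v),(eu,ev),h,r in [("spare",(241,377),(0,0),6,0),("lamp/oil",(343,368),(321,335),74,0),("artic/pum",(456,345),(435,310),76,0),("abr/wax",(556,322),(533,290),56,0)]:
        c=W[int(v/1.5),int(u/1.5)]; print(n,"at",c.round(1),"equip",W[int(ev/1.5),int(eu/1.5)].round(1))
        for nm,X in(("top",W),("side",WS)):
            D=np.hypot(X[...,0]-c[0],X[...,1]-c[1])
            m=(D<45)&(abs(X[...,2]-h)<4); p=X[m]
            print("  ",nm,"top n",m.sum(),"mean",p.mean(0).round(1),"mid",((p.max(0)+p.min(0))/2)[:2].round(1),"ext",np.ptp(p,axis=0).round(1))
        # wood pixels -> board rectangle
        D=np.hypot(W[...,0]-c[0],W[...,1]-c[1])
        wood=(hsv[...,0]>4)&(hsv[...,0]<20)&(hsv[...,1]>85)&(abs(W[...,2]-6)<6)&(D<150)
        (cx,cy),(w,hh),a=cv2.minAreaRect(W[wood][:,:2].astype(np.float32)); print("   wood n",wood.sum(),"rect",round(cx,1),round(cy,1),round(w,1),round(hh,1),"ang",round(a,1))
        ring=(hsv[...,1]<80)&(abs(W[...,2]-9)<6)&(D<52)&(D>24)&(cv2.dilate(wood.astype(np.uint8),np.ones((3,3)))>0)
        wd=W[wood]; hull=cv2.convexHull(wd[:,:2].astype(np.float32))
        ring&=np.array([cv2.pointPolygonTest(hull,(float(x),float(y)),True)>2 for x,y in W[...,:2].reshape(-1,2)]).reshape(D.shape)
        if ring.sum()>8: print("   ring n",ring.sum(),*fitc(W[ring][:,:2],36), "z",np.median(W[ring][:,2]).round(1))
E
python3 m.py
```

```text
spare at [397.9 325.7   7.9] equip [821.7 486.  568. ]
   top top n 645 mean [398.4 326.2   6.4] mid [398.1 325.9] ext [88.1 88.7  8. ]
   side top n 1049 mean [398.  328.1   5.2] mid [398.4 325.8] ext [87.8 89.2  7.9]
   wood n 801 rect 414.5 276.9 93.4 194.1 ang 18.5
   ring n 190 [398.98511371 324.8109266 ] 1.5717435235517563 z 8.4
lamp/oil at [410.7 133.2  74.4] equip [469.7 171.   66.2]
   top top n 114 mean [411.7 135.4  74.3] mid [412.1 135.9] ext [34.1 32.2  7.4]
   side top n 152 mean [414.6 140.9  72.5] mid [414.3 139.9] ext [33.5 35.   6. ]
   wood n 687 rect 410.4 193.1 139.5 180.4 ang 31.1
   ring n 184 [410.83151498 137.01760467] 1.7328207059914469 z 8.4
artic/pum at [447.9 -67.6  79. ] equip [513.6 -33.   61.2]
   top top n 272 mean [450.3 -69.2  76.5] mid [450.8 -69.2] ext [53.1 50.7  7.9]
   side top n 248 mean [452.1 -64.3  74.4] mid [453.1 -64.5] ext [52.2 52.8  7.1]
   wood n 389 rect 502.5 -99.6 143.6 191.0 ang 29.0
   ring n 125 [453.25065847 -72.49189199] 1.5802099600206674 z 8.8
abr/wax at [ 490.2 -247.    56.4] equip [ 549.7 -212.6   38.1]
   top top n 150 mean [ 492.5 -257.2   56.4] mid [ 493.  -256.6] ext [37.9 40.6  8. ]
   side top n 103 mean [ 494.7 -250.6   54. ] mid [ 494.1 -250.6] ext [40.2 39.9  5.8]
   wood n 668 rect 488.9 -191.7 140.3 199.4 ang 31.1
   ring n 160 [ 493.93397213 -254.99678136] 1.7325324025294542 z 9.4
```

```bash
cat > m2.py <<'E'
from m import *
R={"spare":(398.5,325.5),"lamp":(411.5,138),"artic":(453,-70),"abr":(494,-253)}
for nm in("top","side"):
    z=np.load(nm+"0.npz"); im=z["im"]; W=world(nm,z["d"]); hsv=cv2.cvtColor(im,cv2.COLOR_RGB2HSV)
    wood=((hsv[...,0]>4)&(hsv[...,0]<20)&(hsv[...,1]>85)&(abs(W[...,2]-6)<6))
    n,l=cv2.connectedComponents(cv2.morphologyEx(wood.astype(np.uint8),cv2.MORPH_CLOSE,np.ones((5,5))))
    for k,c in R.items():
        D=np.hypot(W[...,0]-c[0],W[...,1]-c[1]); near=(D<44)&wood
        lab=np.bincount(l[near]).argmax(); m=(l==lab)&wood
        r=cv2.minAreaRect(W[m][:,:2].astype(np.float32))
        hull=cv2.convexHull(W[m][:,:2].astype(np.float32))
        cand=(hsv[...,1]<70)&(abs(W[...,2]-9)<5)&(D<46)&(D>27)
        pts=np.array([p for p in W[cand] if cv2.pointPolygonTest(hull,(float(p[0]),float(p[1])),True)>2])
        print(nm,k,"rect",np.round(r[0],1),np.round(r[1],1),round(r[2],1),"ring",len(pts),*(fitc(pts[:,:2],36) if len(pts)>8 else ()))
E
python3 m2.py
```

```text
top spare rect [399.3 325.3] [84.6 84.6] 28.4 ring 149 [398.93345854 325.1411474 ] 1.4705246129173233
top lamp rect [435.6 151.5] [139.6  83.3] 30.7 ring 144 [411.4338161  136.77508112] 1.3384290565855537
top artic rect [479.4 -58.6] [140.   88.3] 32.8 ring 160 [454.27712011 -71.30398794] 1.6320139646614997
top abr rect [ 518.5 -240.8] [140.3  84.7] 31.1 ring 143 [ 494.27837784 -255.40704355] 1.3520065959740393
side spare rect [400.  329.7] [82.9 83.6] 27.7 ring 242 [400.19879996 329.43918106] 1.4516672919640143
side lamp rect [435.9 156.8] [138.9  83.5] 31.0 ring 152 [412.42848101 141.45485075] 1.3999272485131549
side artic rect [478.8 -51.3] [138.5  83.7] 32.8 ring 99 [455.71125728 -69.49837691] 2.76330724319687
side abr rect [ 519.4 -235.9] [140.   86.2] 29.1 ring 84 [ 495.26123071 -251.90357255] 1.7810104093949413
```

```bash
cat > g.py <<'E'
import sys
from h import *
from scipy.spatial.transform import Rotation as Ro
def go(x,y,z,a,off=np.zeros(2)):
    "a = board angle deg; tool y along -(board y): tool y heading = a-90"
    s=status.read_state(); R0=Ro.from_quat(s["tool_rot"]).as_matrix()
    h=np.radians(a-90); ty=np.array([np.cos(h),np.sin(h),0]); tz=np.array([0,0,-1.]); tx=np.cross(ty,tz)
    sh=R0.T@(np.array([x,y,z])-s["eef_pos"])/10
    rv=np.degrees(Ro.from_matrix(R0.T@np.stack([tx,ty,tz],1)).as_rotvec())
    print("t",round(s["t"],2),"pos",s["eef_pos"].round(1),"open",round(s["opening"],1),"grip",round(float(s["grasp_force"]),1),"F",s["contact_force"].round(1),"j7",s["joint_positions"][6].round(2))
    print("shift cm",sh.round(2),"turn deg",rv.round(1))
if __name__=="__main__": go(*map(float,sys.argv[1:5]))
E
python3 g.py 413 138 140 31
```

```text
t 0.1 pos [232.8 579.7 204.9] open 94.1 grip 0.0 F [-0.6  0.1 -0. ] j7 -0.05
shift cm [-33.18 -34.27   6.53] turn deg [-0.000e+00  1.000e-01  1.271e+02]
```

>>> apply_moves(steps=[[[-3,-3,0,0,0,8,100],[-6,-6,0,0,0,16,100],[-9,-9,0,0,0,24,100],[-12,-12,0,0,0,32,100],[-15,-15,0,0,0,40,100],[-18,-18,0,0,0,48,100],[-21,-21,0,0,0,56,100],[-24,-24,0,0,0,64,100],[-27,-27,0,0,0,72,100],[-30,-30,0,0,0,80,100],[-33.2,-34.3,0,0,0,88,100],[-33.2,-34.3,0,0,0,96,100]]])

```text
t: 1.3
eef_pos: [414.1, 132.9, 205.5]
tool_rot: [0.86, 0.511, -0.0, 0.0]
contact_force: [0.1, 0.9, -0.5]
opening: 94.0
grasp_force: 0.0
```

```bash
python3 g.py 413 138 140 31
```

```text
t 1.3 pos [414.1 132.9 205.5] open 94.0 grip 0.0 F [ 0.1  0.9 -0.5] j7 -0.84
shift cm [ 0.39 -0.34  6.55] turn deg [ 0.   0.  30.4]
```

>>> apply_moves(steps=[[[0,0,0,0,0,8,100],[0,0,0,0,0,16,100],[0,0,0,0,0,24,100],[0,0,2,0,0,31,100],[0,0,4,0,0,31,100],[0,0,6.5,0,0,31,100],[0,0,6.5,0,0,31,100],[0,0,6.5,0,0,31,100]]])

```text
t: 2.1
eef_pos: [413.1, 137.8, 140.8]
tool_rot: [0.963, 0.268, -0.0, 0.0]
contact_force: [-0.4, -0.5, 0.7]
opening: 94.2
grasp_force: 0.0
```

```bash
python3 g.py 413 138 25 31
```

```text
t 2.1 pos [413.1 137.8 140.8] open 94.2 grip 0.0 F [-0.4 -0.5  0.7] j7 -1.31
shift cm [ 1.000e-02 -3.000e-02  1.158e+01] turn deg [0.  0.1 0.1]
```

>>> apply_moves(steps=[[[0,0,3,0,0,0,100],[0,0,6,0,0,0,100],[0,0,9,0,0,0,100],[0,0,11.6,0,0,0,100],[0,0,11.6,0,0,0,100],[0,0,11.6,0,0,0,60],[0,0,11.6,0,0,0,45],[0,0,11.6,0,0,0,30],[0,0,11.6,0,0,0,30],[0,0,11.6,0,0,0,30],[0,0,11.6,0,0,0,30],[0,0,11.6,0,0,0,30]]], newtons=15)

```text
t: 3.3
eef_pos: [413.2, 138.0, 24.5]
tool_rot: [0.963, 0.268, 0.0, 0.0]
contact_force: [-0.8, -0.4, -0.1]
opening: 41.3
grasp_force: 0.0
```

```bash
python3 g.py 413 138 130 31
```

```text
t 3.3 pos [413.2 138.   24.5] open 41.3 grip 0.0 F [-0.8 -0.4 -0.1] j7 -1.14
shift cm [-1.000e-02 -1.000e-02 -1.055e+01] turn deg [ 0.  -0.   0.1]
```

Still closing; finish, then lift 10.5 cm.

>>> apply_moves(steps=[[[0,0,0,0,0,0,30],[0,0,0,0,0,0,30],[0,0,0,0,0,0,30],[0,0,0,0,0,0,30],[0,0,-1,0,0,0,30],[0,0,-3,0,0,0,30],[0,0,-6,0,0,0,30],[0,0,-9,0,0,0,30],[0,0,-10.5,0,0,0,30],[0,0,-10.5,0,0,0,30]]])

```text
t: 4.3
eef_pos: [414.1, 138.4, 131.7]
tool_rot: [0.963, 0.268, 0.002, -0.001]
contact_force: [0.0, 0.3, -1.2]
opening: 38.1
grasp_force: 15.0
```

```bash
python3 g.py 399.5 327.3 130 28; python3 - <<'E'
from h import *
for n in("top","side"):
    im,d=read_camera(n); np.savez(n+"1",im=im,d=d); W=world(n,d)
    # freed lamp ring
    from m import fitc
    hsv=cv2.cvtColor(im,cv2.COLOR_RGB2HSV); D=np.hypot(W[...,0]-413,W[...,1]-138)
    m=(hsv[...,2]<60)&(abs(W[...,2]-178)<12)&(D<40); print(n,m.sum(),W[m].mean(0) if m.any() else 0)
    cv2.imwrite(f"pics/{n}1.png",cv2.resize(im[150:320,150:450][:, :, ::-1] if n=="top" else im[60:360,200:400][:,:,::-1],None,fx=2,fy=2))
E
```

```text
t 4.3 pos [414.1 138.4 131.7] open 38.1 grip 15.0 F [ 0.   0.3 -1.2] j7 -1.29
shift cm [  8.51 -16.92   0.2 ] turn deg [-0.  -0.2  3.1]
top 0 0
side 6 [424.34604169 125.20125309 179.81362675]
```

View pics/side1.png

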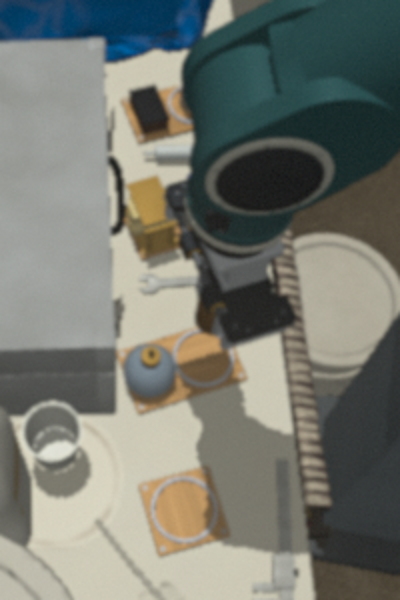

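The side crop shows the oil bottle held between the fingers near (210,310), with the lamp holder empty at (205,358) and the spare ring at (184,508). I'll move it to the spare holder.

>>> apply_moves(steps=[[[1,-2,0,0,0,0,30],[2.5,-5,0,0,0,1,30],[4,-8,0,0,0,2,30],[5.5,-11,0,0,0,3,30],[7,-14,0,0,0,3,30],[8,-16,0,0,0,3,30],[8.5,-16.9,0,0,0,3,30],[8.5,-16.9,0,0,0,3,30],[8.5,-16.9,0,0,0,3,30],[8.5,-16.9,3,0,0,3,30],[8.5,-16.9,6,0,0,3,30],[8.5,-16.9,6,0,0,3,30]]])

```text
t: 5.6
eef_pos: [397.4, 323.8, 66.9]
tool_rot: [0.97, 0.242, -0.002, 0.002]
contact_force: [0.1, -0.1, -0.4]
opening: 37.7
grasp_force: 15.0
```

```bash
python3 g.py 399.5 327.3 25 28
```

```text
t 5.6 pos [397.4 323.8  66.9] open 37.7 grip 15.0 F [ 0.1 -0.1 -0.4] j7 -1.62
shift cm [ 0.37 -0.22  4.18] turn deg [0.1 0.3 0. ]
```

>>> apply_moves(steps=[[[0,0,2,0,0,0,30],[0,0,3.5,0,0,0,30],[0,0,4,0,0,0,30],[0,0,4,0,0,0,30],[0,0,4,0,0,0,30]]])

```text
t: 6.1
eef_pos: [399.2, 326.6, 30.6]
tool_rot: [0.97, 0.243, 0.0, -0.0]
contact_force: [0.4, -0.0, -0.6]
opening: 37.4
grasp_force: 15.0
```

```bash
python3 g.py 399.5 327.3 25 28
```

```text
t 6.1 pos [399.2 326.6  30.6] open 37.4 grip 15.0 F [ 0.4 -0.  -0.6] j7 -1.59
shift cm [ 0.06 -0.04  0.56] turn deg [-0.  -0.1  0.1]
```

>>> apply_moves(steps=[[[0,0,0.3,0,0,0,30],[0,0,0.6,0,0,0,30],[0,0,0.6,0,0,0,30],[0,0,0.6,0,0,0,30],[0,0,0.6,0,0,0,70],[0,0,0.6,0,0,0,100],[0,0,0.6,0,0,0,100],[0,0,0.6,0,0,0,100],[0,0,0.6,0,0,0,100],[0,0,-2,0,0,0,100],[0,0,-6,0,0,0,100],[0,0,-10.5,0,0,0,100]]])

```text
t: 7.3
eef_pos: [398.0, 325.9, 135.1]
tool_rot: [0.97, 0.243, -0.001, 0.001]
contact_force: [0.0, 0.0, 0.4]
opening: 93.5
grasp_force: 0.0
```

```bash
python3 g.py 493.5 -253.5 140 30.5; python3 - <<'E'
from h import *
im,d=read_camera("side"); cv2.imwrite("pics/s2.png",cv2.resize(im[250:350,230:350,::-1],None,fx=4,fy=4))
E
```

```text
t 7.3 pos [398.  325.9 135.1] open 93.5 grip 0.0 F [0.  0.  0.4] j7 -1.67
shift cm [-18.89  55.6   -0.39] turn deg [ 0.1  0.1 -2.4]
```

View pics/s2.png

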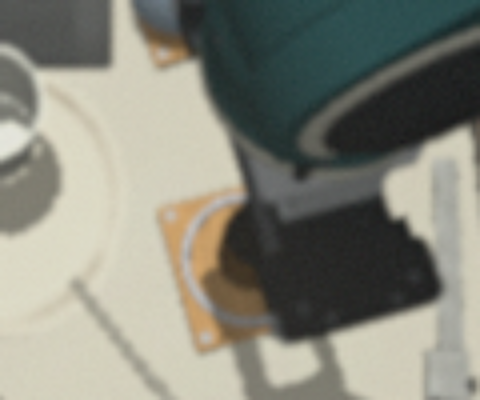

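The crop shows the oil bottle standing in the spare ring. Next is the wax jar.

>>> apply_moves(steps=[[[-1,3,-1,0,0,0,100],[-2.5,7.5,-1,0,0,0,100],[-4,12,-1,0,0,0,100],[-5.7,16.8,-1,0,0,0,100],[-7.3,21.5,-1,0,0,0,100],[-8.9,26.2,-1,0,0,0,100],[-10.5,31,-1,0,0,-1,100],[-12.1,35.7,-1,0,0,-2,100],[-13.7,40.3,-1,0,0,-2.4,100],[-15.3,45,-1,0,0,-2.4,100],[-16.9,49.8,-1,0,0,-2.4,100],[-18,53,-1,0,0,-2.4,100]]])

```text
t: 8.55
eef_pos: [489.5, -229.1, 144.6]
tool_rot: [0.965, 0.262, 0.0, 0.0]
contact_force: [0.3, 0.7, 0.9]
opening: 93.9
grasp_force: 0.0
```

```bash
python3 g.py 493.5 -253.5 140 30.5
```

```text
t 8.55 pos [ 489.5 -229.1  144.6] open 93.9 grip 0.0 F [0.3 0.7 0.9] j7 -0.38
shift cm [-0.89  2.31  0.46] turn deg [ 0.1  0.  -0.1]
```

>>> apply_moves(steps=[[[-0.9,2.3,0.5,0,0,0,100],[-0.9,2.3,0.5,0,0,0,100],[-0.9,2.3,0.5,0,0,0,100],[-0.9,2.3,0.5,0,0,0,100]]])

```text
t: 8.95
eef_pos: [493.6, -249.0, 139.5]
tool_rot: [0.965, 0.264, 0.0, -0.0]
contact_force: [0.6, 0.0, -0.8]
opening: 93.8
grasp_force: 0.0
```

```bash
python3 g.py 493.5 -253.5 20 30.5
```

```text
t 8.95 pos [ 493.6 -249.   139.5] open 93.8 grip 0.0 F [ 0.6  0.  -0.8] j7 -0.33
shift cm [-0.24  0.38 11.95] turn deg [-0.  -0.   0.1]
```

>>> apply_moves(steps=[[[-0.2,0.4,3,0,0,0,100],[-0.2,0.4,6,0,0,0,100],[-0.2,0.4,9,0,0,0,100],[-0.2,0.4,11.8,0,0,0,100],[-0.2,0.4,11.9,0,0,0,80],[-0.2,0.4,11.9,0,0,0,60],[-0.2,0.4,11.9,0,0,0,35],[-0.2,0.4,11.9,0,0,0,35],[-0.2,0.4,11.9,0,0,0,35],[-0.2,0.4,11.9,0,0,0,35],[-0.2,0.4,11.9,0,0,0,35],[-0.2,0.4,11.9,0,0,0,35]]])

```text
t: 10.15
eef_pos: [494.1, -254.5, 20.8]
tool_rot: [0.965, 0.263, 0.0, 0.0]
contact_force: [-1.9, 0.9, 6.6]
opening: 43.7
grasp_force: 15.0
```

>>> apply_moves(steps=[[[0,0,0,0,0,0,35],[0,0,0,0,0,0,35],[0,0,0,0,0,0,35],[0,0,0,0,0,0,35],[0,0,0,0,0,0,35]]])

```text
t: 10.65
eef_pos: [494.1, -254.6, 20.8]
tool_rot: [0.965, 0.263, 0.0, 0.0]
contact_force: [-1.2, 2.1, 7.4]
opening: 43.5
grasp_force: 15.0
```

```bash
python3 g.py 493.5 -253.5 130 30.5
```

```text
t 10.65 pos [ 494.1 -254.6   20.8] open 43.5 grip 15.0 F [-1.2  2.1  7.4] j7 -0.21
shift cm [ 1.000e-02 -1.200e-01 -1.092e+01] turn deg [ 0. -0.  0.]
```

>>> apply_moves(steps=[[[0,0,-1,0,0,0,35],[0,0,-3,0,0,0,35],[0,0,-6,0,0,0,35],[0,0,-9,0,0,0,35],[0,0,-11,0,0,0,35],[0,0,-11,0,0,0,35],[0,0,-11,0,0,0,35]]])

```text
t: 11.35
eef_pos: [493.9, -254.3, 130.6]
tool_rot: [0.965, 0.263, 0.0, 0.0]
contact_force: [1.3, -0.1, -1.8]
opening: 43.7
grasp_force: 15.0
```

```bash
python3 g.py 411.7 139.2 130 31
```

```text
t 11.35 pos [ 493.9 -254.3  130.6] open 43.7 grip 15.0 F [ 1.3 -0.1 -1.8] j7 -0.31
shift cm [ 12.92 -38.07   0.06] turn deg [ 0.  -0.  -0.5]
```

>>> apply_moves(steps=[[[0.7,-2,0,0,0,0,35],[2,-6,0,0,0,0,35],[3.4,-10,0,0,0,0,35],[4.9,-14.5,0,0,0,0,35],[6.5,-19,0,0,0,0,35],[8,-23.5,0,0,0,0,35],[9.5,-28,0,0,0,-0.5,35],[10.9,-32,0,0,0,-0.5,35],[12,-35.5,0,0,0,-0.5,35],[12.9,-38.1,0,0,0,-0.5,35],[12.9,-38.1,0,0,0,-0.5,35],[12.9,-38.1,0,0,0,-0.5,35]]])

```text
t: 12.55
eef_pos: [411.0, 138.9, 129.8]
tool_rot: [0.963, 0.268, -0.001, 0.0]
contact_force: [0.9, -0.8, -0.9]
opening: 43.8
grasp_force: 15.0
```

```bash
python3 g.py 411.7 139.2 21.5 31
```

```text
t 12.55 pos [411.  138.9 129.8] open 43.8 grip 15.0 F [ 0.9 -0.8 -0.9] j7 -1.28
shift cm [9.000e-02 1.000e-02 1.083e+01] turn deg [0.  0.1 0.1]
```

>>> apply_moves(steps=[[[0,0,2.5,0,0,0,35],[0,0,5,0,0,0,35],[0,0,7.5,0,0,0,35],[0,0,9.5,0,0,0,35],[0,0,10.2,0,0,0,35],[0,0,10.2,0,0,0,35],[0,0,10.2,0,0,0,35]]])

```text
t: 13.25
eef_pos: [411.9, 138.7, 29.1]
tool_rot: [0.964, 0.267, 0.0, 0.0]
contact_force: [0.7, 0.0, -0.5]
opening: 43.7
grasp_force: 15.0
```

```bash
python3 g.py 411.7 139.2 20.8 31
```

```text
t 13.25 pos [411.9 138.7  29.1] open 43.7 grip 15.0 F [ 0.7  0.  -0.5] j7 -1.12
shift cm [ 0.   -0.05  0.83] turn deg [ 0. -0. -0.]
```

>>> apply_moves(steps=[[[0,0,0.5,0,0,0,35],[0,0,0.8,0,0,0,35],[0,0,0.8,0,0,0,35],[0,0,0.8,0,0,0,35],[0,0,0.8,0,0,0,70],[0,0,0.8,0,0,0,100],[0,0,0.8,0,0,0,100],[0,0,0.8,0,0,0,100],[0,0,-1,0,0,0,100],[0,0,-4,0,0,0,100],[0,0,-8,0,0,0,100],[0,0,-11.5,0,0,0,100]]])

```text
t: 14.45
eef_pos: [411.4, 138.8, 145.0]
tool_rot: [0.964, 0.267, -0.0, 0.0]
contact_force: [-0.1, 1.6, -0.2]
opening: 94.3
grasp_force: 0.0
```

```bash
python3 g.py 451.5 -67 142 32.8
```

```text
t 14.45 pos [411.4 138.8 145. ] open 94.3 grip 0.0 F [-0.1  1.6 -0.2] j7 -1.3
shift cm [-7.16 19.71  0.31] turn deg [ 0.   0.  -1.8]
```

>>> apply_moves(steps=[[[-0.7,2,0,0,0,0,100],[-2.2,6,0,0,0,0,100],[-3.6,10,0,0,0,-1,100],[-5.2,14.5,0,0,0,-1.8,100],[-6.5,18,0,0,0,-1.8,100],[-7.2,19.7,0,0,0,-1.8,100],[-7.2,19.7,0,0,0,-1.8,100],[-7.2,19.7,0,0,0,-1.8,100],[-7.2,19.7,0,0,0,-1.8,100]]])

```text
t: 15.35
eef_pos: [451.2, -65.7, 143.4]
tool_rot: [0.959, 0.283, -0.0, -0.0]
contact_force: [-0.1, 0.3, 0.1]
opening: 94.2
grasp_force: 0.0
```

```bash
python3 g.py 451.5 -67 26 32.8
```

```text
t 15.35 pos [451.2 -65.7 143.4] open 94.2 grip 0.0 F [-0.1  0.3  0.1] j7 -0.71
shift cm [-0.05  0.12 11.74] turn deg [-0.   0.   0.1]
```

>>> apply_moves(steps=[[[0,0.1,3,0,0,0,100],[0,0.1,6,0,0,0,100],[0,0.1,9,0,0,0,100],[0,0.1,11.5,0,0,0,100],[0,0.1,11.7,0,0,0,100],[0,0.1,11.7,0,0,0,80],[0,0.1,11.7,0,0,0,60],[0,0.1,11.7,0,0,0,50],[0,0.1,11.7,0,0,0,50],[0,0.1,11.7,0,0,0,50],[0,0.1,11.7,0,0,0,50],[0,0.1,11.7,0,0,0,50]]], newtons=22)

```text
t: 16.55
eef_pos: [452.2, -67.5, 27.0]
tool_rot: [0.959, 0.283, 0.0, -0.0]
contact_force: [-1.7, 1.2, 10.2]
opening: 58.1
grasp_force: 22.0
```

```bash
python3 g.py 451.5 -67 26 32.8
```

```text
t 16.55 pos [452.2 -67.5  27. ] open 58.1 grip 22.0 F [-1.7  1.2 10.2] j7 -0.51
shift cm [-0.04 -0.08  0.1 ] turn deg [ 0. -0.  0.]
```

>>> apply_moves(steps=[[[0,0,-0.5,0,0,0,50],[0,0,-2,0,0,0,50],[0,0,-5,0,0,0,50],[0,0,-8,0,0,0,50],[0,0,-10,0,0,0,50],[-1,2.5,-10,0,0,0,50],[-2.5,6.5,-10,0,0,0,50],[-4,10.5,-10,0,0,0,50],[-5,14,-10,0,0,-1,50],[-6,16.5,-10,0,0,-2,50],[-6,18,-10,0,0,-2,50],[-6,18,-10,0,0,-2,50]]])

```text
t: 17.75
eef_pos: [499.0, -253.3, 126.6]
tool_rot: [0.955, 0.298, -0.0, 0.001]
contact_force: [-0.6, 0.3, -2.3]
opening: 57.7
grasp_force: 22.0
```

>>> apply_moves(steps=[[[0,0,0,0,0,0,50],[0,0,0,0,0,0,50],[0,0,0,0,0,0,50]]])

```text
t: 18.05
eef_pos: [499.0, -250.4, 126.6]
tool_rot: [0.954, 0.3, 0.0, -0.0]
contact_force: [0.3, -0.7, -1.7]
opening: 57.4
grasp_force: 22.0
```

```bash
python3 g.py 494.8 -254 40 30.5; python3 - <<'E'
from h import *
from m import fitc
out=[]
for n in("top","side"):
    im,d=read_camera(n); np.savez(n+"3",im=im,d=d); W=world(n,d)
    c=calibration(n); M=np.array(c["camera_from_world"]); p=M@[490,-245,60,1]; f=192/np.tan(np.radians(c["vertical_fov"])/2)
    u,v=int(c["cx"]+f*p[0]/-p[2]),int(c["cy"]+f*p[1]/p[2]); print(n,u,v)
    out.append(cv2.resize(im[max(v-60,0):v+60,u-65:u+65,::-1],(520,480))[:, :400])
    hsv=cv2.cvtColor(im,cv2.COLOR_RGB2HSV); D=np.hypot(W[...,0]-490,W[...,1]+245)
    m=(hsv[...,0]>105)&(hsv[...,0]<130)&(hsv[...,1]>100)&(D<50); 
    if m.any(): print(n,"cap",m.sum(),W[m].min(0).round(1),W[m].max(0).round(1),W[m].mean(0).round(1))
cv2.imwrite("pics/c3.png",np.hstack(out))
E
```

```text
t 18.05 pos [ 499.  -250.4  126.6] open 57.4 grip 22.0 F [ 0.3 -0.7 -1.7] j7 -0.22
shift cm [-0.55  0.06  8.66] turn deg [-0.  -0.   4.4]
top 369 213
side 299 100
side cap 114 [ 460.2 -274.1  148.2] [ 528.1 -202.2  321.7] [ 507.4 -234.8  190.3]
```

View pics/c3.png

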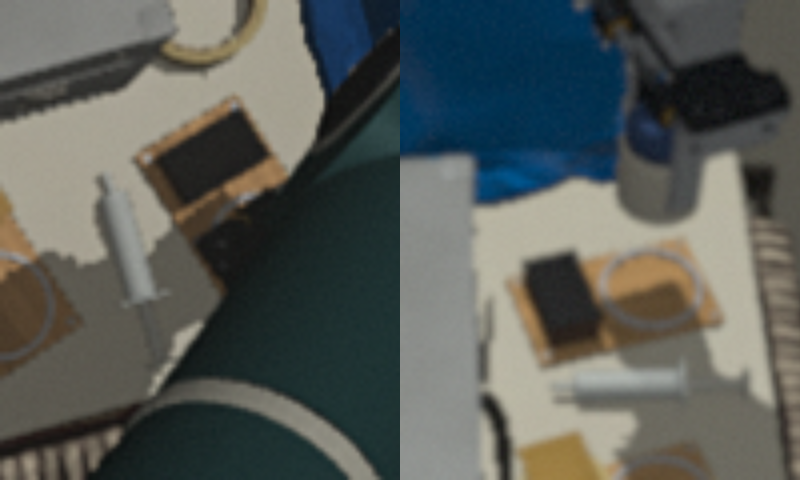

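The left crop (top camera) shows the abrasive board mostly hidden by the arm. The right crop (side camera) shows the jar held upright at (660,170), with the empty abrasive ring at (652,287). I'll refit the now-empty rings.

```bash
cat > ring.py <<'E'
from m import *
def rings(f,nm,R={"lamp":(412.4,141.5,31),"artic":(455,-67,32.8),"abr":(495,-251,30.5)}):
    z=np.load(f+".npz"); im=z["im"]; W=world(nm,z["d"]); hsv=cv2.cvtColor(im,cv2.COLOR_RGB2HSV)
    for k,(x,y,a) in R.items():
        c=np.array([x,y])
        for _ in range(3):
            q=W[...,:2]-c; D=np.hypot(q[...,0],q[...,1])
            m=(hsv[...,1]<70)&(D>30)&(D<42)&(abs(W[...,2]-8)<6); 
            t=np.radians(a); bx=q@[np.cos(t),np.sin(t)]; by=q@[-np.sin(t),np.cos(t)]
            m&=(abs(by)<39)&(bx>-39)&(bx<39)
            if m.sum()<10: break
            c,r=fitc(W[m][:,:2],36)
        print(f,k,m.sum(),c.round(1),round(r,2))
if __name__=="__main__":
    rings("side0","side"); rings("side3","side"); rings("top3","top",{"artic":(454,-72,32.8)}); rings("top0","top",{"abr":(494,-255,30.5)})
E
python3 ring.py
```

```text
side0 lamp 181 [412.4 141.1] 1.61
side0 artic 118 [455.6 -70.1] 2.71
side0 abr 114 [ 495.1 -251.5] 1.58
side3 lamp 181 [412.4 141.1] 1.78
side3 artic 149 [455.1 -67.3] 1.35
side3 abr 143 [ 494.9 -250.7] 1.32
top3 artic 151 [454.5 -72.1] 1.65
top0 abr 149 [ 494.4 -255.4] 1.45
```

>>> apply_moves(steps=[[[-0.3,0,2,0,0,2,50],[-0.5,0,4,0,0,4.4,50],[-0.5,0,6,0,0,4.4,50],[-0.5,0,8,0,0,4.4,50],[-0.5,0,8.5,0,0,4.4,50],[-0.5,0,8.5,0,0,4.4,50],[-0.5,0,8.5,0,0,4.4,50]]])

```text
t: 18.85
eef_pos: [495.3, -254.4, 42.4]
tool_rot: [0.965, 0.262, 0.0, 0.0]
contact_force: [0.5, -0.3, -1.4]
opening: 57.7
grasp_force: 22.0
```

```bash
python3 g.py 494.7 -253.4 27 30.5
```

```text
t 18.85 pos [ 495.3 -254.4   42.4] open 57.7 grip 22.0 F [ 0.5 -0.3 -1.4] j7 -0.2
shift cm [-0.   -0.12  1.54] turn deg [ 0.  -0.  -0.1]
```

>>> apply_moves(steps=[[[0,-0.1,0.3,0,0,0,50],[0,-0.1,0.6,0,0,0,50],[0,-0.1,0.9,0,0,0,50],[0,-0.1,1.2,0,0,0,50],[0,-0.1,1.5,0,0,0,50],[0,-0.1,1.5,0,0,0,50],[0,-0.1,1.5,0,0,0,50]]])

```text
t: 19.55
eef_pos: [494.5, -253.4, 26.4]
tool_rot: [0.965, 0.262, 0.0, 0.0]
contact_force: [0.4, 0.0, -1.1]
opening: 57.6
grasp_force: 22.0
```

```bash
python3 g.py 494.7 -253.4 27 30.5; python3 - <<'E'
from h import *
im,d=read_camera("side"); cv2.imwrite("pics/s4.png",cv2.resize(im[80:150,240:340,::-1],None,fx=6,fy=6,interpolation=cv2.INTER_CUBIC))
E
```

```text
t 19.55 pos [ 494.5 -253.4   26.4] open 57.6 grip 22.0 F [ 0.4  0.  -1.1] j7 -0.18
shift cm [ 0.02  0.01 -0.06] turn deg [ 0.  -0.  -0.1]
```

View pics/s4.png

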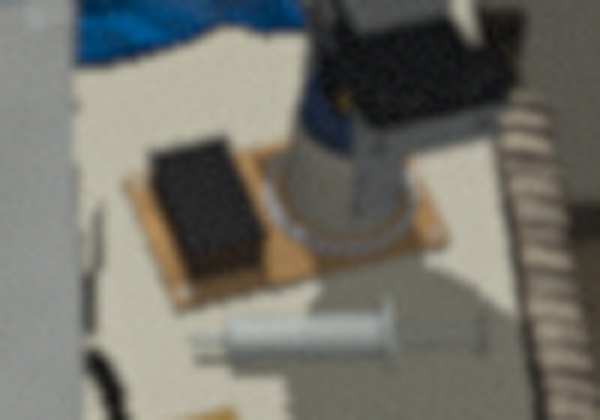

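The jar's foot sits inside the rim, with the gap visible all round at (340,235), and there is no contact force yet. I'll lower it a little, release and retreat.

>>> apply_moves(steps=[[[0,0,0.1,0,0,0,50],[0,0,0.15,0,0,0,50],[0,0,0.15,0,0,0,50],[0,0,0.15,0,0,0,70],[0,0,0.15,0,0,0,100],[0,0,0.15,0,0,0,100],[0,0,0.15,0,0,0,100],[0,0,0.15,0,0,0,100],[0,0,-1,0,0,0,100],[0,0,-4,0,0,0,100],[0,0,-8,0,0,0,100],[0,0,-12,0,0,0,100]]])

```text
t: 20.8
eef_pos: [493.9, -253.5, 148.5]
tool_rot: [0.965, 0.262, -0.0, 0.0]
contact_force: [0.9, 0.4, 1.4]
opening: 94.2
grasp_force: 0.0
```

```bash
python3 g.py 399.5 327.3 145 28;  python3 - <<'E'
from h import *
for n in ("side","top"):
    im,d=read_camera(n); np.savez(n+"5",im=im,d=d); W=world(n,d)
    for k,c,h in(("oil",(399,327),74),("wax",(412,139),56),("pum",(494.7,-253.4),76)):
        m=(np.hypot(W[...,0]-c[0],W[...,1]-c[1])<45)&(abs(W[...,2]-h)<4); p=W[m]
        if len(p): print(n,k,m.sum(),((p.max(0)+p.min(0))/2).round(1),np.ptp(p,axis=0).round(1),p.mean(0).round(1))
E
```

```text
t 20.8 pos [ 493.9 -253.5  148.5] open 94.2 grip 0.0 F [0.9 0.4 1.4] j7 -0.3
shift cm [ 21.24 -54.88   0.34] turn deg [-0.   0.   2.4]
side oil 190 [399.1 328.4  73.5] [33.7 32.6  7.1] [399.1 329.3  72.9]
side wax 192 [412.6 142.6  55.2] [38.7 39.3  6.4] [412.8 142.9  54.4]
side pum 170 [ 493.2 -251.1   75.3] [51.8 53.4  6.5] [ 492.8 -250.3   74.2]
top oil 114 [397.4 324.5  74.1] [31.5 34.3  7.6] [397.6 325.1  74.2]
top wax 151 [411.2 137.2  56. ] [37.4 37.8  7.9] [410.5 137.6  56.3]
top pum 1 [ 515.  -246.    77.2] [0. 0. 0.] [ 515.  -246.    77.2]
```

Wax and pumice are in place. Now the oil bottle from the spare holder.

>>> apply_moves(steps=[[[1.2,-3,0,0,0,0,100],[2.9,-7.5,0,0,0,0,100],[4.6,-12,0,0,0,0,100],[6.4,-16.5,0,0,0,0,100],[8.1,-21,0,0,0,0,100],[9.9,-25.6,0,0,0,1,100],[11.7,-30.3,0,0,0,2,100],[13.5,-35,0,0,0,2.4,100],[15.3,-39.6,0,0,0,2.4,100],[17.1,-44.2,0,0,0,2.4,100],[18.8,-48.8,0,0,0,2.4,100],[20.4,-52.8,0,0,0,2.4,100]]])

```text
t: 22.1
eef_pos: [401.9, 307.6, 146.9]
tool_rot: [0.97, 0.243, 0.0, -0.0]
contact_force: [0.3, 0.5, 1.0]
opening: 93.9
grasp_force: 0.0
```

>>> apply_moves(steps=[[[0.7,-2.1,0,0,0,0,100],[0.7,-2.1,0,0,0,0,100],[0.7,-2.1,0,0,0,0,100],[0.7,-2.1,0,0,0,0,100],[0.7,-2.1,0,0,0,0,100]]])

```text
t: 22.6
eef_pos: [399.7, 326.0, 146.7]
tool_rot: [0.97, 0.241, 0.0, -0.0]
contact_force: [1.3, -0.1, -1.0]
opening: 94.0
grasp_force: 0.0
```

```bash
python3 g.py 398.3 326.5 25 28
```

```text
t 22.6 pos [399.7 326.  146.7] open 94.0 grip 0.0 F [ 1.3 -0.1 -1. ] j7 -1.62
shift cm [-0.1  -0.11 12.17] turn deg [ 0.  -0.  -0.1]
```

>>> apply_moves(steps=[[[-0.1,-0.1,3,0,0,0,100],[-0.1,-0.1,6,0,0,0,100],[-0.1,-0.1,9,0,0,0,100],[-0.1,-0.1,12,0,0,0,100],[-0.1,-0.1,12.1,0,0,0,100],[-0.1,-0.1,12.1,0,0,0,60],[-0.1,-0.1,12.1,0,0,0,30],[-0.1,-0.1,12.1,0,0,0,30],[-0.1,-0.1,12.1,0,0,0,30],[-0.1,-0.1,12.1,0,0,0,30],[-0.1,-0.1,12.1,0,0,0,30],[-0.1,-0.1,12.1,0,0,0,30]]], newtons=15)

```text
t: 23.8
eef_pos: [397.9, 327.5, 25.6]
tool_rot: [0.97, 0.242, 0.0, -0.0]
contact_force: [-0.5, -0.1, 0.8]
opening: 41.8
grasp_force: 0.0
```

>>> apply_moves(steps=[[[0,0,0,0,0,0,30],[0,0,0,0,0,0,30],[0,0,0,0,0,0,30],[0,0,0,0,0,0,30],[0,0,-1,0,0,0,30],[0,0,-3,0,0,0,30],[0,0,-6,0,0,0,30],[0,0,-9,0,0,0,30],[0,0,-11,0,0,0,30],[0,0,-11,0,0,0,30],[0,0,-11,0,0,0,30]]])

```text
t: 24.9
eef_pos: [397.7, 327.6, 135.6]
tool_rot: [0.97, 0.242, 0.0, -0.0]
contact_force: [-1.0, 0.3, -1.1]
opening: 37.6
grasp_force: 15.0
```

```bash
python3 g.py 454.8 -69.5 135 32.8
```

```text
t 24.9 pos [397.7 327.6 135.6] open 37.6 grip 15.0 F [-1.   0.3 -1.1] j7 -1.61
shift cm [-13.63  37.73   0.04] turn deg [-0.  -0.  -4.8]
```

>>> apply_moves(steps=[[[-0.8,2,0,0,0,0,30],[-2.2,6,0,0,0,0,30],[-3.7,10.2,0,0,0,0,30],[-5.3,14.6,0,0,0,-1,30],[-6.9,19,0,0,0,-2,30],[-8.5,23.4,0,0,0,-3,30],[-10,27.7,0,0,0,-4,30],[-11.5,31.8,0,0,0,-4.8,30],[-12.7,35,0,0,0,-4.8,30],[-13.6,37.7,0,0,0,-4.8,30],[-13.6,37.7,0,0,0,-4.8,30],[-13.6,37.7,0,0,0,-4.8,30]]])

```text
t: 26.1
eef_pos: [454.1, -69.9, 134.7]
tool_rot: [0.96, 0.282, -0.001, 0.0]
contact_force: [0.0, 0.0, 0.2]
opening: 37.7
grasp_force: 15.0
```

>>> apply_moves(steps=[[[0,0,2.5,0,0,0,30],[0,0,5,0,0,0,30],[0,0,7.5,0,0,0,30],[0,0,9,0,0,0,30],[0,0,9.5,0,0,0,30],[0,0,9.5,0,0,0,30],[0,0,9.5,0,0,0,30]]])

```text
t: 26.8
eef_pos: [455.2, -68.9, 41.0]
tool_rot: [0.959, 0.283, 0.0, 0.0]
contact_force: [0.6, -0.6, -0.5]
opening: 37.5
grasp_force: 15.0
```

```bash
python3 g.py 454.8 -69.5 25.6 32.8
```

```text
t 26.8 pos [455.2 -68.9  41. ] open 37.5 grip 15.0 F [ 0.6 -0.6 -0.5] j7 -0.51
shift cm [-0.06  0.03  1.54] turn deg [ 0. -0.  0.]
```

>>> apply_moves(steps=[[[0,0,0.5,0,0,0,30],[0,0,1,0,0,0,30],[0,0,1.4,0,0,0,30],[0,0,1.55,0,0,0,30],[0,0,1.55,0,0,0,30],[0,0,1.55,0,0,0,30],[0,0,1.55,0,0,0,65],[0,0,1.55,0,0,0,100],[0,0,1.55,0,0,0,100],[0,0,1.55,0,0,0,100],[0,0,1.55,0,0,0,100],[0,0,0.5,0,0,0,100]]])

```text
t: 28.0
eef_pos: [454.3, -69.3, 35.1]
tool_rot: [0.959, 0.282, -0.001, -0.0]
contact_force: [0.1, -0.9, -0.1]
opening: 82.3
grasp_force: 0.0
```

>>> apply_moves(steps=[[[0,0,-2,0,0,0,100],[0,0,-6,0,0,0,100],[0,0,-10,0,0,0,100],[0,0,-14,0,0,0,100],[2,-5,-14,0,0,0,100],[4,-10,-14,0,0,0,100],[6,-14,-14,0,0,0,100],[8,-19,-14,0,0,0,100],[10,-24,-14,0,0,0,100],[12,-28,-14,0,0,0,100],[14,-32,-14,0,0,0,100],[15,-36,-14,0,0,0,100]]])

```text
t: 29.2
eef_pos: [385.5, 317.1, 176.2]
tool_rot: [0.959, 0.283, 0.0, -0.0]
contact_force: [0.1, -0.7, 0.1]
opening: 93.9
grasp_force: 0.0
```

>>> apply_moves(steps=[[[0,-4,0,0,0,0,100],[0,-8,0,0,0,0,100],[0,-12,0,0,0,0,100],[0,-12,0,0,0,0,100],[0,-12,0,0,0,0,100],[0,-12,0,0,0,0,100],[0,-12,0,0,0,0,100]]])

```text
t: 29.9
eef_pos: [321.7, 414.6, 175.8]
tool_rot: [0.96, 0.282, 0.0, 0.0]
contact_force: [-0.2, 0.8, -0.9]
opening: 94.2
grasp_force: 0.0
```

```bash
python3 - <<'E'
from h import *
from ring import rings
for n in ("side","top"):
    im,d=read_camera(n); np.savez(n+"6",im=im,d=d); W=world(n,d)
    for k,c,h in(("oil",(455,-69.5),74),("wax",(412,139),56),("pum",(494.7,-253.4),76)):
        m=(np.hypot(W[...,0]-c[0],W[...,1]-c[1])<45)&(abs(W[...,2]-h)<4); p=W[m]
        if len(p): print(n,k,m.sum(),((p.max(0)+p.min(0))/2).round(1),np.ptp(p,axis=0).round(1),p.mean(0).round(1))
    cv2.imwrite(f"pics/{n}6.png",cv2.resize(im[...,::-1],(768,576)))
print(status.read_state()["contact_force"],status.read_state()["eef_pos"])
E
```

```text
side oil 111 [456.8 -66.3  73.7] [33.7 35.4  7.4] [456.3 -65.4  72.4]
side wax 197 [412.6 142.4  54.9] [39.6 37.6  5.8] [413.1 142.4  54.3]
side pum 177 [ 493.2 -251.5   74.8] [51.9 53.2  5.6] [ 493.6 -250.5   73.9]
top oil 119 [453.5 -69.7  74. ] [32.1 34.4  7.9] [453.5 -69.9  74.4]
top wax 146 [411.1 137.2  56. ] [37.3 37.5  7.7] [409.8 138.4  56.3]
top pum 280 [ 492.5 -256.4   76. ] [50.7 53.6  7.9] [ 492.7 -256.1   76.6]
[ 0.17071716 -0.17974732  0.32860354] [321.44319003 414.81723756 175.66671545]
```

View pics/side6.png

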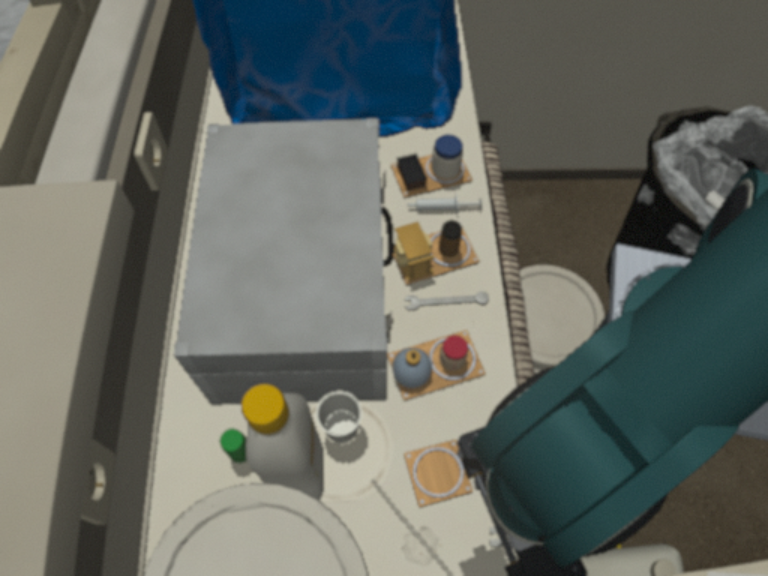

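The side view shows the pumice jar at (448,155) in the abrasive holder, the oil bottle at (451,238) in the articulator holder, and the wax jar at (455,355) in the lamp holder. All three stand upright, and the spare ring at (438,472) is empty.

```bash
python3 -c "
from cell import hand_in; print(hand_in())"
```

```text
the job is handed in; nothing more can be done
None
```

The job is handed in at about 30 s: in the last camera check the oil bottle, wax jar and pumice jar stood upright and released in their own holders, each within about 4 mm of centre, the spare holder was empty and the arm was clear; no verdict was returned.

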